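Hang the gas detector on its side-opening J-slot

ROBOT

A 6-joint arm with a two-finger parallel gripper is mounted at the origin on the work surface. World frame = base frame: x ahead of the robot, y to its left, z up, the work surface at z = 0. Lengths are in m, angles in rad, forces in N, time in s.
With the tool pointing down it reaches from about 0.325 to 0.9 m from the base axis. Payload 6.1 kg.
Tool frame: the origin (TCP) lies on the centre line of the jaws, within the pads' length; the fingertips stand 19 mm ahead of it and the grasp point (between the pads) is the TCP (r.tips_ahead is the distance from the TCP to the fingertips, in m); z points along the fingers, x is the direction in which the jaws open and shut, and the axes are right-handed (so a half turn about z gives the same grasp; the last joint's range is limited). The gripper opens to 87 mm and grips with 3 to 60 N. Pads are 19 mm wide; open, the fingers measure 117 mm over their backs; the gripper's body (75 mm by 190 mm) begins 51 mm behind the grasp point.
Start: joints at [1.031, 0.22, 1.526, -0, 1.395, -0.126], TCP at [0.251, 0.572, 0.208] pointing down, gripper open.
Joint ranges: [-2.98, 2.98], [-0.91, 2.08], [0.09, 2.57], [-1.24, 4.39], [0.2, 2.65], [-2.68, 2.68]. Speed limits (rad/s): [2.57, 2.57, 3.01, 3.14, 3.14, 3.14].

INTERFACE

Orientations are given as a unit quaternion [x, y, z, w].
In Python, from rig import r, read_camera, ticket, look_for, place_of gives the robot as it stands.
- The arm moves only by the tool send_rows, never from a script. Its argument "commands" is a list of rows, each a list of 7 numbers: the opening, from -1 (shut) to 1 (fully open), so that 0 is half open, then the shift along the world's x, y, z in units of 60 mm (1.0 is 60 mm), then the turn, a rotation vector about the world's x, y, z in units of 6 degrees (1.0 is 6 degrees). A call has 1 to 12 rows; each row shifts and turns the pose as measured when the row begins; what a row does not reach is not made up. A row lasts 1/8 s, in which the tool goes at most 62.5 mm and 10.7 degrees, less where a joint would pass 70% of its speed; a pose out of reach is approached as far as the arm can. A call is refused whole if a number of a shift passes 1 or a number of a turn 1, either way. A call with a gripper value outside its range is refused whole. The fingers move at their own pace and stop on an object; the grip force is fixed at half the most. Time passes only in rows, so rows that do not move let the fingers close. It gives the time, the measured TCP pose, the force and the opening at its end, in the units of the state.
- r.state(): the state, without advancing time (a new reading comes with each control period).
- read_camera(name): name is "scene" or "top"; returns a dict with "image" (420x560x3 uint8, red, green, blue), "range_z" (420x560 float32, m along the optical axis (not along the pixel's ray), 0 where there is no reading), "fovy" (degrees; the focal length in pixels is half the picture's height over the tangent of half this angle, whatever the lens; pixels are square), "cx", "cy" (the principal point, pixels), "k1" (the pictures are not rectified: a ray, as slopes to the right and down, at radius r is drawn at 1 + k1 r^2 times it, then the intrinsics apply), "world_to_cam" (4x4, takes a point from world to camera coordinates). Camera axes: x right, y up, looking along -z (the intrinsics and any distortion apply to the point x, -y, -z); pixel columns grow to the right and rows downward; lengths in m; the calibration is good to about 2 mm. A picture is of the moment at which its call begins.
- ticket.finish_job(): hands the job in, once; it reports no verdict.
Trained networks look in a picture, given as the dict that the camera call returned (one of the last four; its "shot" number tells which), for a name from the list of things; names that differ only in an ending like _2 or _b are one class to them, and where a whole thing is asked for, a point or a joint stands for the part that bears it (a point fixed in the world has none). Each returns a list of dicts, best first, with "score" (0 to 1); they miss things now and then, are a little off and sometimes report something else, mostly with a low value. They report only what shows in the picture. A call takes as long as a camera call.
- look_for(picture, name): "location" ([column, row] in pixels, amid what is visible of it).
- place_of(picture, name): "location" ([column, row] in pixels: a listed point, or the origin of a listed thing).
The state is a dict: "time": time; "joint_pos": joint angles; "qd": joint speeds; "joint_efforts": joint torques, N m; "ee_pos": TCP position; "ee_rot": TCP orientation; "ft_force": force on the tool from outside, world axes, zero at the start; "wrist_torque": the same for the moment, N m; "width": finger opening in m.
Only numpy, scipy, OpenCV 4.12 (cv2) and the standard library are available. Lean on these libraries where they do the work, as an engineer would, in place of code of your own. Each camera call takes 0.05 s, during which the arm holds its last target. There are 200 camera calls.

TASK

Take the gas detector out of its cradle and hang it on the steel plate of the stand by the stud on its back: bring the stud in sideways through the mouth of the slot, drop it into the throat and press it down past the spring roller until it is fully home, then let go so that it hangs upright. Work gently: never force the stud against the plate, and leave the gas can, the other monitor and the pressure gauge where they are.

Things in the scene. Friction and masses are not known exactly. Their poses are not given: they have to be found in the camera images.
- detector_grip (a point): Where to grip the upright black gas detector, 34 (x) x 50 (y) x 115 (z) mm, 0.2 to 0.35 kg: on its centre line, 15 mm below its top, gripped across the 50 mm width (y) so that the gripper's body stays above the stand's plate. z up, x out of its back (stud side); screen on the front. It stands in a cradle, its underside 6 mm above the table.
- stud (a point): Hanging stud on the detector's back: 10 mm round steel shaft along x with a 22 mm disc head, 4 mm thick. The free shaft between back and head is 9 mm long; this point is its middle, on the axis: 21.5 mm from the detector's centre plane (+x), 85 mm above its underside, 15 mm below detector_grip. Axes as the detector.
- detector: The same detector: origin at the centre of its underside, same axes.
- cradle: Fixed grey cradle in which the detector starts: foot 100 x 100 mm, socket 50 x 66 mm outside and 24 mm tall with about 2 mm play all round the detector; origin at the centre of its underside, axes as the detector's at the start.
- stand: Fixed stand, foot 150 x 130 mm, 12 mm thick, carrying an upright steel plate with a side-opening J-slot. Origin on the table below the plate's front face. z up, y along the plate to the slot's mouth, x from the front face backwards. The plate is 4 mm thick (x 0 to 4 mm), 66 mm wide, 70 to 181 mm above the table; the detector hangs on its -x side, axes parallel, stud head behind it.
- hook (a point): Middle of the plate's adjustment, on its front face, at the height of the sill (155 mm above the table), axes as the stand. The plate is clamped up to 18 mm either way along y from this point; this setting s is NOT measured and must be felt or seen. The wall at the slot's inner end is at y = s - 6.5 mm: it stops the stud with its axis at y = s - 1.5 mm, straight above the throat.
- slot_mouth (a point): Entrance of the slot when s = 0: 35 mm from hook along y, 8 mm above the sill. The channel is 16 mm high, level, open to +y; the sill under it runs from y = s + 40 to s + 6.5 mm from hook, and the lip over it, 10 mm high, from the inner end to y = s + 30 mm. Gently: the contact forces of detector on plate, added up, must stay under 45 N; leverage makes them 2 to 3 times a downward push, so push with less than 15 N.
- throat (a point): Middle of the throat's floor when s = 0, 23 mm below the sill. The throat is 13 mm wide (y = s - 6.5 to s + 6.5). A sprung brass roller stands 6 mm out of its mouth-side wall, axis 9 mm below the sill; the stud hangs up on it (axis 2 to 10 mm below the sill) and must be pushed past it, with 3 to 12 N, until the shaft meets the floor (axis 18 mm below the sill); it then stays by itself.
- gas_can_mid (a point): Bystander: loose white gas can with a brass neck, 66 mm diameter, 131 mm tall; point on its axis 60 mm above its underside.
- monitor: Bystander: loose grey monitor lying flat, 115 x 62 x 36 mm; origin at the centre of its underside.
- gauge: Bystander: loose round pressure gauge lying face up, 54 mm diameter, 24 mm tall, brass stem to its -y side reaching 75 mm from the centre; origin under the dial's centre.

How it is judged:
On the way, in this order (a step that is already met when the one before it is completed fails the run):
1. the detector is lifted clear of its cradle (height (world z) of stud above 0.115 m), for 0.1 s.
2. the stud is in the entrance channel of the slot, with the plate between its head and the detector (z of stud in the frame of hook between 0 and 0.0145 m and y of stud in the frame of hook between -0.022 and 0.021 m and x of stud in the frame of hook between -0.004 and 0.008 m), for 0.05 s.
At the end, for the whole second after the job is handed in: The stud is home in the throat: its axis 14.5 to 22 mm below the sill, within 23 mm of the hook point along the plate, the plate between head and detector (stud point -6 to 10 mm behind the front face); the detector hangs within 0.2 rad of upright, at rest (under 0.02 m/s) and released (z of stud in the frame of hook between -0.022 and -0.0145 m and y of stud in the frame of hook between -0.023 and 0.023 m and x of stud in the frame of hook between -0.006 and 0.01 m and angle between stud's own z axis and vertical below 0.2 rad and linear speed of detector below 0.02 m/s); the robot touches nothing.
It fails at once if the detector (with its stud) presses on the plate or its stand with more than 45 N (contact force between detector and stand above 45 N).
It fails at once if the gas can, the other monitor or the gauge is moved more than 25 mm (distance of any of gas_can_mid, monitor, gauge from where it was at the start of the episode above 0.025 m).
It also fails if it takes over 64 s, if anything falls off the work surface, if the arm or the gripper's body presses on something with over 40 N, if the wrist force passes 120 N, or if a joint passes its speed limit or range.

## Working session

There is one attempt and no reset: what is moved stays moved. The work goes in short steps, Python scripts to look and compute and a tool call to move; the robot and the scene stay as the last step left them, time stands still between calls to the robot, and variables do not carry over. Pictures are saved under pics/ and viewed, about 8 in all and at most 12, crops included, and the job is handed in when it is done.

Besides the shell and the picture viewer there is one more tool, called after "Call:" as name(argument=value, ...) on one line, values as JSON. send_rows: Moves the arm, as the interface text tells. Its arguments: {"type":"object","properties":{"commands":{"type":"array"}},"required":["commands"]}

```bash
ls; mkdir -p pics
cat > h.py <<'E'
import numpy as np, cv2
from rig import r, read_camera, ticket, look_for, place_of
def K(c):
    f=210/np.tan(np.radians(c["fovy"])/2)
    return np.array([[f,0,c["cx"]],[0,f,c["cy"]],[0,0,1.]]),np.array([c["k1"],0,0,0.])
def ray(c,p):
    k,d=K(c); u=cv2.undistortPoints(np.array([[p]],float),k,d)[0,0]
    T=np.linalg.inv(c["world_to_cam"]); return T[:3,3],T[:3,:3]@np.array([u[0],-u[1],-1.])
def at_z(c,p,z):
    o,v=ray(c,p); return o+v*(z-o[2])/v[2]
def at_depth(c,p):
    o,v=ray(c,p); d=c["range_z"][int(round(p[1])),int(round(p[0]))]; return o+v*d
def proj(c,P):
    k,d=K(c); W=c["world_to_cam"]; q=(W[:3,:3]@np.atleast_2d(P).T).T+W[:3,3]; q=q*[1,-1,-1]
    return cv2.projectPoints(q,np.zeros(3),np.zeros(3),k,d)[0][:,0]
def cloud(c):
    k,dd=K(c); g=np.stack(np.meshgrid(np.arange(560.),np.arange(420.)),-1).reshape(-1,1,2)
    u=cv2.undistortPoints(g,k,dd)[:,0]; d=c["range_z"].reshape(-1,1); T=np.linalg.inv(c["world_to_cam"])
    P=np.c_[u[:,:1],-u[:,1:],-np.ones(len(u))]*d@T[:3,:3].T+T[:3,3]
    P[d[:,0]==0]=np.nan; return P.reshape(420,560,3)
def tri(c1,p1,c2,p2):
    (a,u),(b,v)=ray(c1,p1),ray(c2,p2); s=np.linalg.lstsq(np.c_[u,-v],b-a,rcond=None)[0]
    x,y=a+s[0]*u,b+s[1]*v; return (x+y)/2,np.linalg.norm(x-y)
E
python3 - <<'E'
from h import *
np.set_printoptions(precision=4,suppress=True)
S=read_camera("scene");T=read_camera("top")
for n,z in [("detector_grip",.106),("stud",.091),("detector",.006),("cradle",0),("stand",0),("hook",.155),("slot_mouth",.163),("throat",.132),("gas_can_mid",.06),("monitor",0),("gauge",0)]:
    a=place_of(S,n);b=place_of(T,n)
    print(n)
    for c,l in((S,a),(T,b)):
        for q in l[:2]: print("   ",round(q["score"],2),np.round(q["location"],1),at_z(c,q["location"],z))
    if a and b: print("  tri",*tri(S,a[0]["location"],T,b[0]["location"]))
for n,c in(("s",S),("t",T)):
    cv2.imwrite(f"pics/{n}0.png",c["image"][...,::-1]); print(np.linalg.inv(c["world_to_cam"])[:3,3])
    np.savez(f"{n}0.npz",P=cloud(c),image=c["image"])
print(r.state())
E
```

```text
pics
detector_grip
    0.63 [399.3 167.9] [0.4367 0.3322 0.106 ]
    0.66 [156.8 262.5] [0.4554 0.3014 0.106 ]
    0.65 [145.  263.1] [0.4536 0.329  0.106 ]
  tri [0.46   0.3044 0.14  ] 0.025059323385766694
stud
    0.6 [401.  181.2] [0.4709 0.3339 0.091 ]
    0.6 [141.5 253.5] [0.4752 0.3428 0.091 ]
  tri [0.4748 0.3361 0.0973] 0.009032236523333799
detector
    0.66 [387.9 193.3] [0.4568 0.3211 0.006 ]
    0.78 [157.2 262.4] [0.4496 0.329  0.006 ]
  tri [ 0.4483  0.3297 -0.0081] 0.006376292148489585
cradle
    0.75 [391.5 192.3] [0.4502 0.335  0.    ]
    0.67 [158.3 264.8] [0.4431 0.3277 0.    ]
  tri [ 0.443   0.3352 -0.0117] 0.008238076848607475
stand
    0.87 [259.  224.6] [ 0.5381 -0.0612  0.    ]
    0.86 [311.9 229.8] [ 0.5387 -0.0674  0.    ]
  tri [ 0.5389 -0.0641  0.0024] 0.006102764915229788
hook
    0.64 [255.3 192.1] [ 0.5274 -0.0637  0.155 ]
    0.75 [315.3 228.5] [ 0.5387 -0.0637  0.155 ]
  tri [ 0.5382 -0.0627  0.1723] 0.0008742403569098882
slot_mouth
    0.89 [270.9 192.8] [ 0.5363 -0.0255  0.163 ]
    0.44 [383.1 275.1] [0.7607 0.2119 0.163 ]
    0.55 [297.9 231.6]
[... 582 characters left out ...]
] [ 0.6686 -0.2279  0.    ]
    0.59 [256.4 225.7] [ 0.5412 -0.0685  0.    ]
    0.66 [378.1 182. ] [ 0.6656 -0.2391  0.    ]
  tri [ 0.6663 -0.2343 -0.0041] 0.011107165483463475
[ 1.0333 -0.0357  0.9634]
[0.5167 0.0133 1.1127]
{'time': 1.2, 'joint_pos': array([ 1.0309,  0.2204,  1.5265,  0.    ,  1.3947, -0.1261]), 'qd': array([-0.0013,  0.    ,  0.0008, -0.0017, -0.0017, -0.0014]), 'joint_efforts': array([ -0.0022, -49.4555, -38.7718,   0.0699,   0.0465,  -0.    ]), 'ee_pos': array([0.2513, 0.5722, 0.2085]), 'ee_rot': array([ 0.8373,  0.5468, -0.    , -0.    ]), 'ft_force': array([-0.1048, -0.0345, -0.3376]), 'wrist_torque': array([ 0.0069,  0.004 , -0.0417]), 'width': 0.08703150822402726}
```

View pics/s0.png

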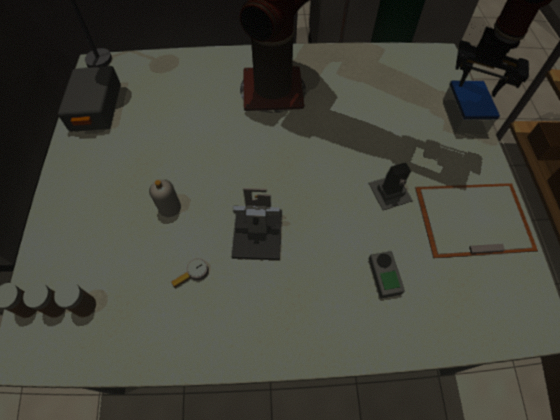

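View pics/t0.png

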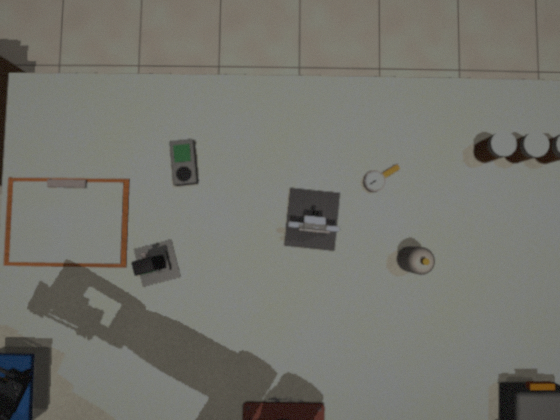

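The scene view shows the detector in its cradle near (397,180) and the stand near (257,215). The top view shows them near (152,264) and (313,220). Next I get precise poses from the depth data.

Run:
```python
from h import *
np.set_printoptions(precision=4,suppress=True)
for n in "st":
    D=np.load(f"{n}0.npz");P=D["P"];x,y,z=P[...,0],P[...,1],P[...,2]
    near=lambda a,b,R:(np.hypot(x-a,y-b)<R)
    def rep(t,m):
        q=P[m]; 
        if len(q)<4: print(n,t,len(q));return
        (c,s,a)=cv2.minAreaRect(q[:,:2].astype(np.float32)); print(n,t,len(q),"c",np.array(c),"size",np.array(s),"ang",round(a,1),"medz",np.median(q[:,2]),"mean",q.mean(0))
    print(n,"table z",np.nanmedian(z[near(.55,.1,.1)]))
    rep("det top",near(.455,.33,.07)&(z>.112)&(z<.14))
    rep("det upper",near(.455,.33,.07)&(z>.05)&(z<.14))
    rep("det stud zone",near(.475,.335,.03)&(z>.07)&(z<.112))
    rep("cradle foot",near(.45,.33,.09)&(z>.004)&(z<.018))
    rep("plate top",near(.538,-.064,.09)&(z>.172)&(z<.2))
    rep("plate",near(.538,-.064,.09)&(z>.10)&(z<.2))
    rep("foot",near(.57,-.064,.14)&(z>.007)&(z<.02))
T=np.load("t0.npz");S=np.load("s0.npz")
def crop(I,x,y,w,h,f): return cv2.convertScaleAbs(cv2.resize(I[y:y+h,x:x+w,::-1],None,fx=f,fy=f,interpolation=cv2.INTER_CUBIC),alpha=2.2)
a=np.hstack([crop(T["image"],125,230,66,66,6),crop(T["image"],280,185,66,66,6)])
b=np.hstack([crop(S["image"],364,155,66,50,6),crop(S["image"],225,180,66,50,6)])
cv2.imwrite("pics/c1.png",cv2.resize(np.vstack([a,b]),(792,696))[:,:] if 0 else cv2.resize(np.vstack([a,b]),None,fx=.85,fy=.85))
```

```text
s table z -0.0006009396164828873
s det top 209 c [0.4495 0.3282] size [0.0347 0.0526] ang 15.1 medz 0.11923336755557312 mean [0.4515 0.3275 0.119 ]
s det upper 483 c [0.4545 0.3291] size [0.0478 0.054 ] ang 9.5 medz 0.10499694962128236 mean [0.4572 0.3232 0.0991]
s det stud zone 141 c [0.4692 0.3329] size [0.0175 0.0506] ang 6.7 medz 0.09446037729009849 mean [0.4671 0.3293 0.0934]
s cradle foot 293 c [0.4349 0.3396] size [0.1351 0.1507] ang 8.2 medz 0.00541096008948061 mean [0.4624 0.3277 0.0069]
s plate top 76 c [ 0.5331 -0.0659] size [0.0532 0.0074] ang 85.9 medz 0.17857537299313858 mean [ 0.534  -0.0658  0.178 ]
s plate 785 c [ 0.5562 -0.0663] size [0.1199 0.0525] ang 88.0 medz 0.11266286259453973 mean [ 0.5438 -0.064   0.1255]
s foot 1735 c [ 0.5678 -0.0681] size [0.131  0.1493] ang 85.4 medz 0.011338381363864114 mean [ 0.5859 -0.0681  0.0113]
t table z 0.00010029713383596928
t det top 329 c [0.4488 0.3299] size [0.034  0.0508] ang 15.7 medz 0.1201681076157175 mean [0.4489 0.3287 0.1201]
t det upper 482 c [0.4552 0.3314] size [0.0492 0.0515] ang 15.1 medz 0.11883479594392637 mean [0.4519 0.3242 0.1094]
t det stud zone 59 c [0.472  0.3266] size [0.0407 0.0131] ang 79.8 medz 0.0964078169221223 mean [0.471  0.3259 0.0955]
t cradle foot 571 c [0.4498 0.3301] size [0.1648 0.164 ] ang 31.0 medz 0.005401714919808676 mean [0.4541 0.3285 0.0059]
t plate top 50 c [ 0.5346 -0.0642] size [0.0545 0.004 ] ang 84.7 medz 0.18096800986822859 mean [ 0.5345 -0.0641  0.1808]
t plate 529 c [ 0.5579 -0.0656] size [0.1183 0.0507] ang 84.8 medz 0.11113613133535027 mean [ 0.5498 -0.0643  0.1181]
t foot 2381 c [ 0.5698 -0.042 ] size [0.1806 0.1998] ang 85.0 medz 0.012051149339190825 mean [ 0.5704 -0.0662  0.0121]
```

View pics/c1.png

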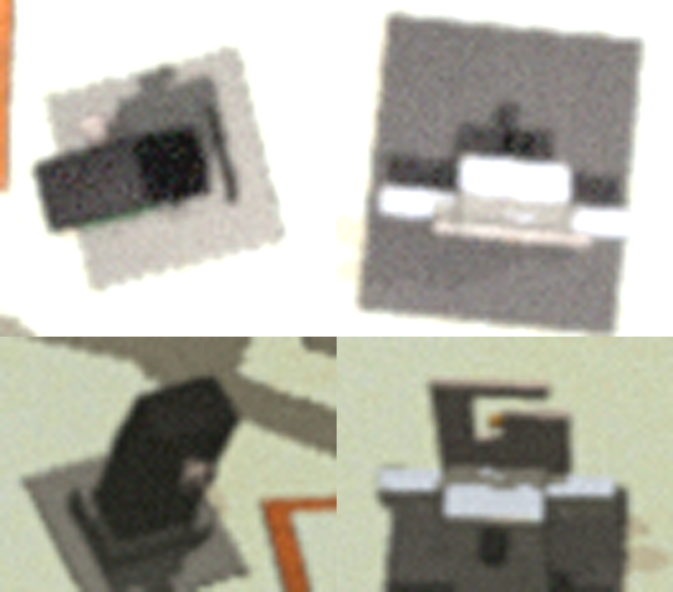

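The crops show the detector yawed about +15.4° with its centre near (0.449, 0.329). Seen from behind, the stand is yawed about -5° and the slot opens to +y. The sizes match (34x51 mm detector top, about 55 mm lip). Moving above the detector.

Call:
send_rows(commands=[[1, 0.47, -0.58, 0, 0, 0, 0.93], [1, 0.47, -0.58, 0, 0, 0, 0.93], [1, 0.47, -0.58, 0, 0, 0, 0.93], [1, 0.47, -0.58, 0, 0, 0, 0.93], [1, 0.47, -0.58, 0, 0, 0, 0.93], [1, 0.47, -0.58, 0, 0, 0, 0.93], [1, 0.47, -0.58, 0, 0, 0, 0.93], [1, 0, 0, 0, 0, 0, 0]])

```text
time: 2.2
ee_pos: [0.4534, 0.3214, 0.2093]
ee_rot: [0.596, 0.803, 0.001, 0.0]
ft_force: [-0.1, -0.1, -0.6]
width: 0.0869
```

Call:
send_rows(commands=[[1, -0.07, 0.13, 0, 0, 0, -0.23], [1, 0, 0, 0, 0, 0, 0], [1, 0, 0, -0.6, 0, 0, 0], [1, 0, 0, -0.6, 0, 0, 0], [1, 0, 0, -0.3, 0, 0, 0], [1, 0, 0, 0, 0, 0, 0]])

```text
time: 2.95
ee_pos: [0.448, 0.3323, 0.1188]
ee_rot: [0.606, 0.796, 0.003, 0.0]
ft_force: [0.1, 0.4, -0.0]
width: 0.0869
```

Call:
send_rows(commands=[[1, 0.01, -0.05, -0.2, 0, 0, 0], [1, 0, 0, 0, 0, 0, 0], [-1, 0, 0, 0, 0, 0, 0], [-1, 0, 0, 0, 0, 0, 0], [-1, 0, 0, 0, 0, 0, 0], [-1, 0, 0, 0, 0, 0, 0], [-1, 0, 0, 0, 0, 0, 0], [-1, 0, 0, 0, 0, 0, 0]])

```text
time: 3.95
ee_pos: [0.4514, 0.3307, 0.1107]
ee_rot: [0.606, 0.796, 0.006, 0.002]
ft_force: [0.9, 0.1, -0.2]
width: 0.0347
```

Run:
```python
from h import *
S=read_camera("scene");T=read_camera("top");s=r.state();print(s["width"],s["ee_pos"],s["ft_force"])
def crop(I,x,y,w,h,f): return cv2.convertScaleAbs(cv2.resize(I[y:y+h,x:x+w,::-1],None,fx=f,fy=f,interpolation=cv2.INTER_CUBIC),alpha=2.2)
cv2.imwrite("pics/c2.png",np.hstack([crop(S["image"],360,120,80,100,5),crop(T["image"],110,220,80,100,5)]))
```

```text
0.02704994796264833 [0.45137474 0.3306537  0.11061725] [0.24020542 0.17879901 0.51645834]
```

View pics/c2.png

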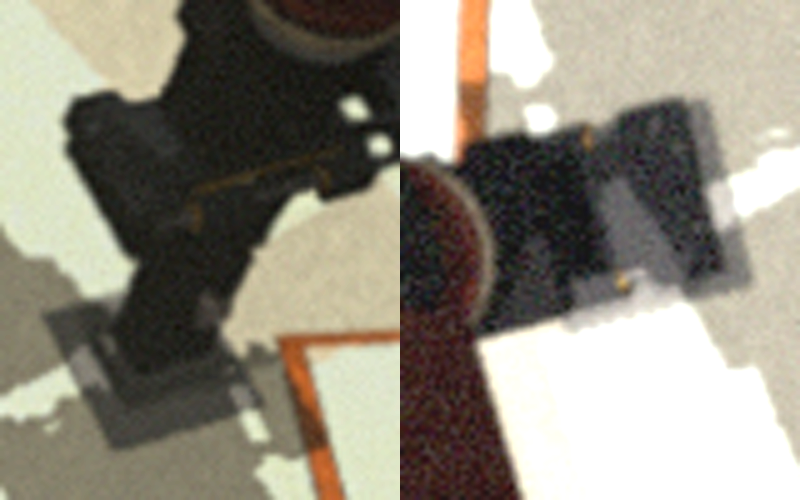

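Call:
send_rows(commands=[[-1, 0, 0, 0, 0, 0, 0], [-1, 0, 0, 0, 0, 0, 0]])

```text
time: 4.3
ee_pos: [0.4513, 0.3306, 0.1106]
ee_rot: [0.606, 0.796, 0.006, 0.002]
ft_force: [-0.5, 0.1, -0.3]
width: 0.0068
```

Run:
```python
from h import *
np.set_printoptions(precision=4,suppress=True)
S=read_camera("scene");T=read_camera("top");s=r.state();print(s["width"],s["ee_pos"],s["ee_rot"],s["ft_force"])
y=np.radians(15.4);R=np.array([[np.cos(y),-np.sin(y),0],[np.sin(y),np.cos(y),0],[0,0,1]])
B=np.array([[a,b,c] for c in(0,.115) for a,b in((-.017,-.025),(.017,-.025),(.017,.025),(-.017,.025))])@R.T+[.449,.329,.006]
out=[]
for c,x0,y0 in((S,360,120),(T,110,220)):
    f=5;I=cv2.convertScaleAbs(cv2.resize(np.ascontiguousarray(c["image"][y0:y0+100,x0:x0+80,::-1]),None,fx=f,fy=f),alpha=3)
    q=((proj(c,B)-[x0,y0])*f).astype(int)
    for k in(q[:4],q[4:]): cv2.polylines(I,[k.reshape(-1,1,2).astype(np.int32)],True,(0,255,0),1)
    t=((proj(c,np.array([s["ee_pos"],s["ee_pos"]+[-.265*.03,.965*.03,0],s["ee_pos"]-[-.265*.03,.965*.03,0]]))-[x0,y0])*f).astype(int)
    for k in t: cv2.circle(I,tuple(int(v) for v in k),4,(0,0,255),-1)
    out.append(I)
    P=cloud(c);m=(np.hypot(P[...,0]-.449,P[...,1]-.329)<.07)
    for lo in np.arange(.03,.2,.01):
        k=m&(P[...,2]>lo)&(P[...,2]<lo+.01); print(round(lo,2),k.sum(),P[k].mean(0) if k.any() else "",end="; ")
    print()
cv2.imwrite("pics/c3.png",np.hstack(out))
```

```text
0.0026000450500453334 [0.4513 0.3306 0.1105] [0.6056 0.7957 0.0061 0.0017] [ 0.6369 -0.1657 -0.3061]
0.03 35 [0.4601 0.3258 0.0349]; 0.04 32 [0.459  0.3231 0.0446]; 0.05 38 [0.4609 0.3185 0.0547]; 0.06 36 [0.4587 0.3131 0.0653]; 0.07 32 [0.4572 0.3125 0.0754]; 0.08 48 [0.4621 0.3208 0.0854]; 0.09 64 [0.4643 0.3251 0.0953]; 0.1 49 [0.4621 0.3225 0.1049]; 0.11 89 [0.4581 0.3228 0.1167]; 0.12 46 [0.4568 0.3216 0.1235]; 0.13 30 [0.4587 0.3266 0.1342]; 0.14 23 [0.4603 0.3292 0.1439]; 0.15 12 [0.4589 0.3217 0.1545]; 0.16 1 [0.4651 0.3171 0.164 ]; 0.17 0 ; 0.18 2 [0.4636 0.3235 0.1896]; 0.19 17 [0.4806 0.332  0.198 ]; 
0.03 0 ; 0.04 0 ; 0.05 0 ; 0.06 0 ; 0.07 0 ; 0.08 0 ; 0.09 0 ; 0.1 0 ; 0.11 0 ; 0.12 0 ; 0.13 0 ; 0.14 0 ; 0.15 0 ; 0.16 0 ; 0.17 0 ; 0.18 0 ; 0.19 0 ;
```

View pics/c3.png

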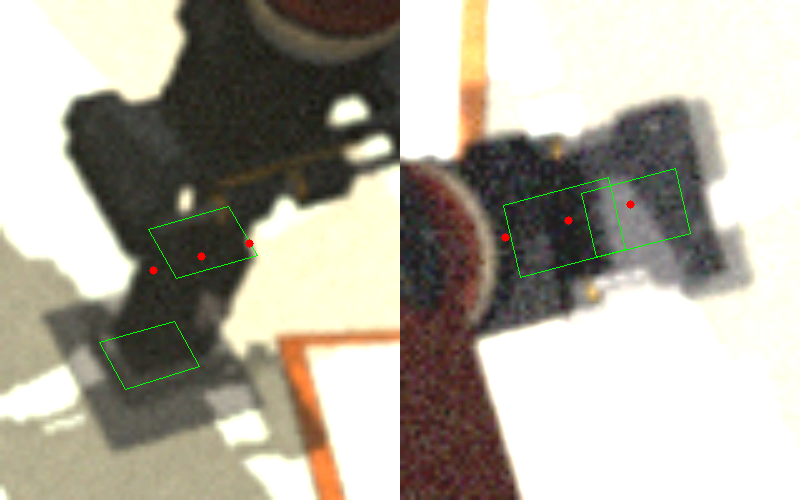

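The fingers shut fully (width 2.6 mm). The scene crop shows the detector untouched with its stud near (210,305), and the fingers appear to have met above its top. I'll check the tool geometry.

Run:
```python
from h import *
np.set_printoptions(precision=4,suppress=True)
print([a for a in dir(r) if a[0]!="_"],r.tips_ahead)
S=read_camera("scene");T=read_camera("top");P=cloud(S);Q=cloud(T)
m=(np.hypot(P[...,0]-.449,P[...,1]-.329)<.1)&(P[...,2]>.1)
d=np.full((420,560,3),255,np.uint8)
z=P[...,2]
v=np.clip((z-.0)/.25*255,0,255);v[np.isnan(v)]=0
I=cv2.applyColorMap(v.astype(np.uint8),cv2.COLORMAP_JET)[110:210,360:460]
for row in range(120,196,4):
    print(row,[(int(1000*z[row,c]) if z[row,c]==z[row,c] else -1) for c in range(370,440,4)])
print("x")
for row in range(140,196,4):
    print(row,[(int(1000*P[row,c,0]) if z[row,c]==z[row,c] else -1) for c in range(370,440,4)])
print("top: col/row z")
for row in range(240,290,5): print(row,[(int(1000*Q[row,c,2]) if Q[row,c,2]==Q[row,c,2] else -1) for c in range(110,190,5)])
```

```text
['IKError', 'state', 'tips_ahead'] 0.019
120 [-3, 1, 2, -3, 0, 3, -1, 292, 291, 303, 325, 338, 342, 349, 350, 353, 353, 348]
124 [-1, 0, -1, -1, -2, 0, 0, 294, 294, 300, 306, 326, 331, 334, 341, 341, 341, 337]
128 [0, 0, 0, -2, -1, -2, 0, 284, 294, 295, 302, 308, 323, 327, 331, 328, 327, 237]
132 [1, 0, -1, 1, 4, 0, 2, 275, 288, 294, 296, 303, 306, 307, 308, 308, 303, 235]
136 [0, 0, -4, 1, 0, -3, 251, 265, 281, 295, 294, 294, 297, 299, 302, 300, 228, 236]
140 [1, 235, 237, 235, 237, 235, 243, 258, 272, 287, 294, 294, 292, 265, 286, -3, 205, 233]
144 [-3, 227, 235, 235, 236, 234, 238, 248, 262, 270, 284, 248, 253, 249, -1, 237, 238, 236]
148 [-2, 202, 235, 235, 234, 236, 235, 239, 254, 251, 247, 243, 240, 237, 235, 223, -1, 198]
152 [-4, 194, 228, 237, 235, 237, 237, 234, 245, 235, 234, 232, 219, 218, 217, 210, 212, 209]
156 [-4, 0, 202, 235, 234, 237, 237, 233, 227, 219, 216, 215, 211, 217, 216, 212, 2, -2]
160 [0, 0, -1, 226, 236, 237, 237, -2, 202, 217, 218, 215, 201, 204, -2, 0, -1, 1]
164 [-1, -3, 0, 202, 230, 225, 210, 207, 162, 205, 203, -1, 2, 0, -2, 3, 0, 1]
168 [0, 0, -2, -
[... 1864 characters left out ...]
0, 3, 236, 237, 5, 0, 0, -1]
245 [4, 3, 4, 5, 0, 0, -2, 2, 3, 236, 235, 236, 4, 0, 2, 0]
250 [3, 294, 7, 295, 294, 296, 215, 236, 235, 235, 240, 234, 7, -3, 0, -2]
255 [443, 343, 327, 295, 294, 296, 272, 245, 236, 235, 238, 237, 230, 3, 1, 1]
260 [451, 423, 343, 323, 279, 292, 281, 251, 236, 238, 237, 235, 239, 2, 0, 0]
265 [459, 439, 352, 332, 302, 293, 290, 259, 236, 236, 237, 237, 234, 5, -1, 0]
270 [468, 449, 362, 340, 303, 296, 292, 266, 237, 236, 238, 235, 234, 2, 1, -2]
275 [473, 459, 433, 338, 303, 292, 295, 245, 209, 210, 234, 233, 237, 3, 2, 6]
280 [482, 465, 441, 330, 295, 294, 293, 218, 1, 6, 5, 0, -1, 4, 0, -4]
285 [484, 471, 449, 303, 294, 293, -2, 7, -2, -4, 0, 0, -2, 0, 0, 1]
```

Call:
send_rows(commands=[[-1, 0, 0, 0.8, 0, 0, 0], [-1, 0, 0, 0.8, 0, 0, 0], [-1, 0, 0, 0, 0, 0, 0], [-1, 0, 0, 0, 0, 0, 0]])

```text
time: 5.0
ee_pos: [0.45, 0.3299, 0.2075]
ee_rot: [0.606, 0.796, 0.005, 0.001]
ft_force: [0.2, 0.5, -0.3]
width: 0.0005
```

```bash
cat > look.py <<'E'
from h import *
import sys
np.set_printoptions(precision=4,suppress=True)
S=read_camera("scene");T=read_camera("top");s=r.state();print(s["width"],s["ee_pos"],s["ee_rot"],s["ft_force"])
e=s["ee_pos"]
for nm,c in(("S",S),("T",T)):
    P=cloud(c);q=P[(np.hypot(P[...,0]-e[0],P[...,1]-e[1])<.06)&(P[...,2]>.13)]
    if len(q): 
        for lo in np.arange(.13,.32,.01):
            k=q[(q[:,2]>=lo)&(q[:,2]<lo+.01)]
            if len(k)>2: print(nm,round(lo,2),len(k),k.mean(0),"min",k.min(0),"max",k.max(0))
f=6;x0,y0=360,100
I=cv2.convertScaleAbs(cv2.resize(np.ascontiguousarray(S["image"][y0:y0+100,x0:x0+120,::-1]),None,fx=f,fy=f),alpha=2.5)
Z=s["ee_pos"]+np.array([[0,0,-.019],[0,0,0],[0,0,.051]])
for k,col in zip(proj(S,Z),((0,0,255),(0,255,0),(255,255,0))): cv2.circle(I,tuple(int(v) for v in (k-[x0,y0])*f),4,col,-1)
cv2.imwrite(sys.argv[1],I)
E
python3 look.py pics/c4.png
```

```text
0.00010501276496930988 [0.45   0.3299 0.2073] [0.6057 0.7957 0.0046 0.001 ] [-0.8088 -0.4797  0.7314]
S 0.22 28 [0.4543 0.3247 0.2257] min [0.442  0.3166 0.2201] max [0.4626 0.3403 0.23  ]
S 0.23 36 [0.456  0.3265 0.2353] min [0.4407 0.3168 0.23  ] max [0.4636 0.3408 0.2399]
S 0.24 31 [0.4568 0.3277 0.2454] min [0.4467 0.3167 0.2401] max [0.4626 0.3437 0.2499]
S 0.25 18 [0.4587 0.3247 0.2548] min [0.4521 0.3174 0.2503] max [0.4631 0.3407 0.2597]
S 0.26 6 [0.4533 0.3164 0.2634] min [0.4441 0.3128 0.261 ] max [0.4629 0.3195 0.2665]
S 0.29 28 [0.4823 0.334  0.2973] min [0.4687 0.2991 0.2942] max [0.492  0.3673 0.2996]
S 0.3 132 [0.4823 0.3306 0.3057] min [0.4607 0.2832 0.3001] max [0.4947 0.3879 0.31  ]
S 0.31 207 [0.4788 0.3354 0.3144] min [0.4592 0.2862 0.31  ] max [0.4952 0.3856 0.3198]
T 0.29 4 [0.458  0.2986 0.2975] min [0.4226 0.2889 0.2953] max [0.4934 0.3087 0.2998]
T 0.3 65 [0.4569 0.2891 0.3075] min [0.4232 0.2718 0.3002] max [0.4955 0.3094 0.3099]
T 0.31 89 [0.4597 0.3009 0.3139] min [0.4204 0.2733 0.31  ] max [0.4941 0.3507 0.3189]
```

View pics/c4.png

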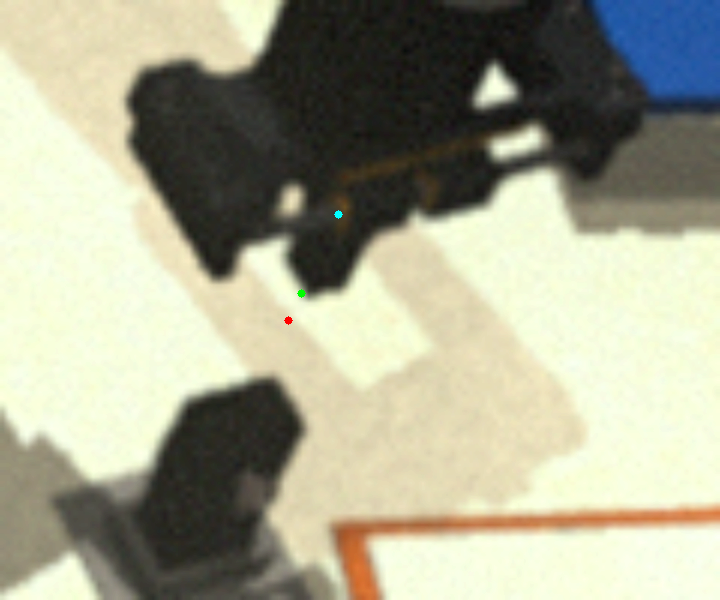

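The image shows the tip bottoms at about z=0.220 and the body bottom at about 0.294. The reported TCP would put them at 0.188 and 0.258, so the real grasp point sits about 33 mm higher along the tool axis than reported. Laterally it agrees. I'll allow for this and aim for a reported z of about 0.073.

Call:
send_rows(commands=[[1, 0, 0, 0, 0, 0, 0], [1, 0, 0, 0, 0, 0, 0], [1, 0, 0, 0, 0, 0, 0], [1, 0, 0, 0, 0, 0, 0], [1, 0, 0, 0, 0, 0, 0], [1, 0, 0, 0, 0, 0, 0], [1, 0, 0, -0.7, 0, 0, 0], [1, 0, 0, -0.7, 0, 0, 0], [1, 0, 0, -0.2, 0, 0, 0], [1, 0, 0, 0, 0, 0, 0]])

```text
time: 6.35
ee_pos: [0.45, 0.3298, 0.1083]
ee_rot: [0.606, 0.796, 0.004, 0.001]
ft_force: [-0.3, 0.3, 1.0]
width: 0.0851
```

Call:
send_rows(commands=[[1, 0, 0, -0.2, 0, 0, 0], [1, 0, 0, -0.2, 0, 0, 0], [1, 0, 0, -0.15, 0, 0, 0], [1, -0.01, 0, -0.05, 0, 0, 0], [1, 0, 0, 0, 0, 0, 0]])

```text
time: 6.98
ee_pos: [0.4518, 0.3312, 0.0738]
ee_rot: [0.606, 0.796, 0.007, 0.002]
ft_force: [0.1, -0.6, 0.5]
width: 0.087
```

Call:
send_rows(commands=[[1, -0.04, -0.03, 0, -0.08, 0.11, 0], [1, 0, 0, 0, 0, 0, 0], [-1, 0, 0, 0, 0, 0, 0], [-1, 0, 0, 0, 0, 0, 0], [-1, 0, 0, 0, 0, 0, 0], [-1, 0, 0, 0, 0, 0, 0], [-1, 0, 0, 0, 0, 0, 0], [-1, 0, 0, 0, 0, 0, 0]])

```text
time: 7.98
ee_pos: [0.4499, 0.3297, 0.0749]
ee_rot: [0.606, 0.796, 0.001, 0.0]
ft_force: [-0.5, -0.4, -0.5]
width: 0.0499
```

Gripped at 49.9 mm, which matches the detector's width. Lifting.

Call:
send_rows(commands=[[-1, 0, 0, 0.3, 0, 0, 0], [-1, 0, 0, 0.5, 0, 0, 0], [-1, 0, 0, 0.5, 0, 0, 0], [-1, 0, 0, 0.4, 0, 0, 0], [-1, 0, 0, 0, 0, 0, 0]])

```text
time: 8.6
ee_pos: [0.4488, 0.329, 0.1825]
ee_rot: [0.606, 0.796, -0.0, 0.0]
ft_force: [0.6, 0.7, -2.4]
width: 0.0496
```

Run:
```python
from h import *
from scipy.optimize import least_squares
np.set_printoptions(precision=4,suppress=True)
print({k:r.state()[k] for k in("ee_pos","ee_rot","ft_force","width")})
# stand: foot outline in both views by foot points z~12mm, plate top points
for n in "st":
    D=np.load(f"{n}0.npz");P=D["P"];x,y,z=P[...,0],P[...,1],P[...,2]
    for off in (-5,):
        a=np.radians(off);ux=np.array([np.cos(a),np.sin(a)]);uy=np.array([-np.sin(a),np.cos(a)])
        U=P[...,:2]@ux;V=P[...,:2]@uy
        o=np.array([.535,-.065]);U=U-o@ux;V=V-o@uy
        m=(abs(V)<.06)&(abs(U)<.03)&(z>.172)&(z<.19)
        print(n,"top lip u",np.percentile(U[m],[2,50,98]),"v",np.sort(V[m])[[0,1,2,-3,-2,-1]])
        # slope
        print("  slope",np.polyfit(V[m],U[m],1))
        m=(abs(V)<.1)&(abs(U-.03)<.1)&(z>.009)&(z<.015)
        print("  foot u",np.percentile(U[m],[.5,99.5]),"v",np.percentile(V[m],[.5,99.5]))
        m=(abs(V)<.06)&(abs(U)<.012)&(z>.125)&(z<.172)
        print("  plate back u",np.percentile(U[m],[5,50,95]),"v",np.sort(V[m])[[0,1,2,-3,-2,-1]] if m.sum()>5 else "",m.sum())
        if n=="s":
            for zz in np.arange(.1,.19,.005):
                k=(abs(V)<.06)&(abs(U)<.012)&(abs(z-zz)<.0025)
                if k.sum()>3: print("   ",round(zz,3),k.sum(),np.percentile(V[k],[0,25,50,75,100]),U[k].mean())
```

```text
{'ee_pos': array([0.4488, 0.329 , 0.1825]), 'ee_rot': array([ 0.6056,  0.7958, -0.    ,  0.0001]), 'ft_force': array([ 0.5881,  0.7177, -2.3944]), 'width': 0.049636088438795925}
s top lip u [-0.0045 -0.0008  0.0016] v [-0.0276 -0.0275 -0.0275  0.0253  0.0256  0.0256]
  slope [ 0.0103 -0.0009]
  foot u [-0.0286  0.1067] v [-0.0644  0.0642]
  plate back u [-0.0032 -0.0003  0.0012] v [-0.0292 -0.0291 -0.0288  0.0368  0.0369  0.0369] 205
    0.1 10 [-0.033   0.0267  0.03    0.0405  0.0599] 0.0028674006506343
    0.105 87 [-0.0585 -0.04    0.0158  0.0381  0.0599] 0.0057583311392542915
    0.11 70 [-0.0318 -0.0147 -0.0013  0.0189  0.0546] 0.0050182427599926764
    0.115 36 [-0.0271 -0.0125 -0.0013  0.0117  0.034 ] 0.0032346640221063766
    0.12 31 [-0.0243 -0.0116  0.0061  0.024   0.0367] -0.00024458777387178604
    0.125 27 [-0.0291 -0.0125  0.0038  0.0178  0.0341] -0.000499873157662472
    0.13 31 [-0.0287 -0.0098  0.0016  0.0179  0.0369] -0.0007336433665005815
    0.135 22 [-0.0282 -0.0176  0.0105  0.0263  0.0369] -0.00044678048226892697
    0.14 23 [-0.023  -0.0104  0.0096  0.027   0.0
[... 206 characters left out ...]
-0.0023  0.0152  0.0272  0.0348] -0.0013033084339411653
    0.16 11 [-0.0292 -0.0227 -0.019  -0.0129  0.0127] -0.0005306860773296754
    0.165 6 [-0.0284 -0.0203 -0.0174 -0.0162 -0.0114] -5.857506262550253e-05
    0.17 20 [-0.0278 -0.0215 -0.0136 -0.0006  0.018 ] -0.0002781358376221732
    0.175 22 [-0.0276 -0.0125  0.0025  0.0164  0.0256] -7.530401379485745e-05
    0.18 45 [-0.0275 -0.0155 -0.0033  0.011   0.0256] -0.0014130187945067608
t top lip u [-0.0025 -0.0006  0.0015] v [-0.0265 -0.0264 -0.024   0.0259  0.0279  0.028 ]
  slope [ 0.0086 -0.0006]
  foot u [-0.0416  0.1071] v [-0.0636  0.065 ]
  plate back u [-0.0025 -0.0022  0.0014] v [-0.0172 -0.0163 -0.0153  0.0357  0.0377  0.038 ] 22
```

Call:
send_rows(commands=[[-1, 0.08, -0.3, 0, 0, 0, -0.3], [-1, 0.14, -0.6, 0, 0, 0, -0.45], [-1, 0.14, -0.6, 0, 0, 0, -0.45], [-1, 0.14, -0.6, 0, 0, 0, -0.45], [-1, 0.14, -0.6, 0, 0, 0, -0.45], [-1, 0.14, -0.6, 0, 0, 0, -0.45], [-1, 0.14, -0.6, 0, 0, 0, -0.45], [-1, 0.14, -0.6, 0, 0, 0, -0.45], [-1, 0.05, -0.3, 0, 0, 0, 0], [-1, 0, 0, -0.2, 0, 0, 0], [-1, 0, 0, 0, 0, 0, 0]])

```text
time: 9.98
ee_pos: [0.5058, 0.022, 0.1554]
ee_rot: [0.747, 0.665, -0.01, -0.007]
ft_force: [0.4, 0.4, -3.3]
width: 0.0497
```

Call:
send_rows(commands=[[-1, 0.2, 0, -0.13, 0.03, -0.23, 0.2], [-1, 0, 0, 0, 0, 0, 0], [-1, 0, 0, 0, 0, 0, 0]])

```text
time: 10.35
ee_pos: [0.5162, 0.0241, 0.1462]
ee_rot: [0.74, 0.673, -0.001, -0.001]
ft_force: [-0.2, 0.7, -1.4]
width: 0.0498
```

```bash
cat > meas.py <<'E'
from h import *
import sys
from scipy.spatial.transform import Rotation as Ro
np.set_printoptions(precision=4,suppress=True)
S=read_camera("scene");T=read_camera("top");s=r.state();e=s["ee_pos"]
R=Ro.from_quat(s["ee_rot"]).as_matrix();print(e,"tcp z",R[:,2],"yaw",np.degrees(np.arctan2(R[1,0],R[0,0])),s["ft_force"],s["width"])
a=np.radians(-5.4);A=np.array([[np.cos(a),np.sin(a)],[-np.sin(a),np.cos(a)]]);o=np.array([.535,-.065])
loc=lambda p:np.r_[A@(p[:2]-o),p[2]]
print("tcp local",loc(e), "pred stud",loc(e)+[.0215,0,.0165])
for n,c,z in(("S",S,e[2]+.0165),("T",T,e[2]+.0165)):
    for q in place_of(c,"stud")[:2]: print(n,"stud",q["score"],q["location"],loc(at_z(c,q["location"],z)))
f=9;x0,y0,w,h=int(sys.argv[2]),int(sys.argv[3]),80,62
I=cv2.convertScaleAbs(cv2.resize(np.ascontiguousarray(S["image"][y0:y0+h,x0:x0+w,::-1]),None,fx=f,fy=f,interpolation=cv2.INTER_CUBIC),alpha=2.6)
B=lambda u,v,z:np.r_[A.T@[u,v]+o,z]
st=loc(e)+[.0215,0,.0165]
def ln(pts,col):
    q=((proj(S,np.array(pts))-[x0-.0,y0]+.5)*f).astype(np.int32); cv2.polylines(I,[q.reshape(-1,1,2)],True,col,1)
ln([B(.001-.0005,v-.003,z) for v,z in((-.026,.181),(.030,.181),(.030,.171),(-.0065,.171),(-.0065,.132),(.0065,.132),(.0065,.155),(.04,.155),(.04,.12),(-.026,.12))],(0,255,0))
ln([B(st[0]+.0085,st[1]+.011*np.cos(t),st[2]+.011*np.sin(t)) for t in np.linspace(0,6.28,40)],(0,0,255))
cv2.imwrite(sys.argv[1],I)
np.savez("m.npz",PS=cloud(S),PT=cloud(T))
P=cloud(S);L=np.concatenate([(P[...,:2]-o)@A.T,P[...,2:]],-1)
# head disc: points behind detector back
d=L-st; m=(d[...,0]>.003)&(d[...,0]<.02)&(abs(d[...,1])<.02)&(abs(d[...,2])<.018)
if m.sum(): print("head pts",m.sum(),np.median(L[m],0),L[m].min(0),L[m].max(0))
m=(abs(d[...,0]+.0045)<.004)&(abs(d[...,1])<.03)&(d[...,2]>-.06)&(d[...,2]<.03)
if m.sum(): print("back",m.sum(),np.median(L[m],0),L[m].min(0),L[m].max(0))
for n,PP in (("S",P),("T",cloud(T))):
    L=np.concatenate([(PP[...,:2]-o)@A.T,PP[...,2:]],-1);m=(abs(L[...,2]-.181)<.008)&(abs(L[...,1])<.045)&(abs(L[...,0])<.012)
    if m.sum(): print(n,"lip",m.sum(),np.median(L[m],0),L[m].min(0),L[m].max(0))
E
python3 meas.py pics/c5.png 230 165
```

```text
[0.5163 0.024  0.1463] tcp z [-0.0032  0.0005 -1.    ] yaw 84.61145819452771 [ 0.5968  0.455  -1.9501] 0.04981048533930716
tcp local [-0.027   0.0868  0.1463] pred stud [-0.0055  0.0868  0.1628]
S stud 0.61 [285.7, 190.5] [-0.0109  0.0753  0.1628]
head pts 42 [0.0001 0.0861 0.1646] [-0.0022  0.0762  0.1496] [0.002  0.0959 0.1723]
back 293 [-0.0127  0.0857  0.1559] [-0.014   0.0634  0.1032] [-0.0074  0.1102  0.1927]
S lip 69 [-0.0008 -0.0011  0.1793] [-0.0048 -0.0276  0.1731] [0.0015 0.0255 0.1825]
T lip 10 [-0.0011 -0.0221  0.1813] [-0.0024 -0.0263  0.1753] [ 0.0004 -0.0178  0.1837]
```

View pics/c5.png

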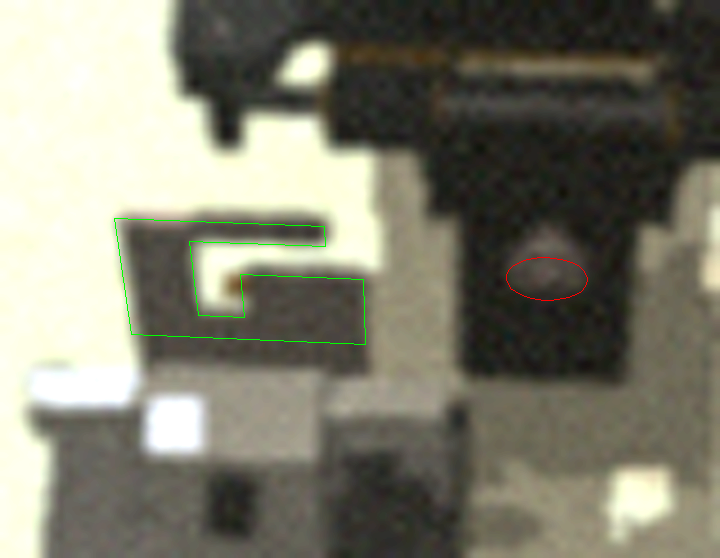

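The overlay agrees with the camera: the slot outline (green) sits on the plate within about 1 px. The stud head, seen at about (545,262), is about 2–3 mm short in depth of its prediction, and its height is right. I need about +5.5 mm along the plate normal, then I slide in.

Call:
send_rows(commands=[[-1, 0.09, -0.01, 0, 0, -0.03, 0], [-1, 0, 0, 0, 0, 0, 0], [-1, -0.02, -0.25, 0, 0, 0, 0], [-1, -0.02, -0.25, 0, 0, 0, 0], [-1, -0.01, -0.1, 0, 0, 0, 0], [-1, 0, 0, 0, 0, 0, 0], [-1, 0, 0, 0, 0, 0, 0]])

```text
time: 11.42
ee_pos: [0.5192, -0.0165, 0.147]
ee_rot: [0.74, 0.672, 0.001, 0.0]
ft_force: [1.1, -0.1, -2.4]
width: 0.0501
```

```bash
python3 meas.py pics/c6.png 225 165
```

```text
[ 0.5193 -0.0163  0.147 ] tcp z [ 0.0015 -0.     -1.    ] yaw 84.53330535203324 [-0.032   0.9714 -2.5128] 0.04945483969784764
tcp local [-0.0202  0.047   0.147 ] pred stud [0.0013 0.047  0.1635]
S stud 0.65 [272.6, 196.9] [0.0093 0.0442 0.1635]
head pts 44 [0.0069 0.0451 0.1655] [0.0043 0.0352 0.153 ] [0.0087 0.0548 0.1756]
back 341 [-0.0054  0.044   0.1536] [-0.0072  0.0171  0.1035] [0.0008 0.0696 0.1932]
S lip 123 [-0.003   0.0135  0.1793] [-0.0116 -0.0276  0.1731] [0.0074 0.0445 0.1888]
```

View pics/c6.png

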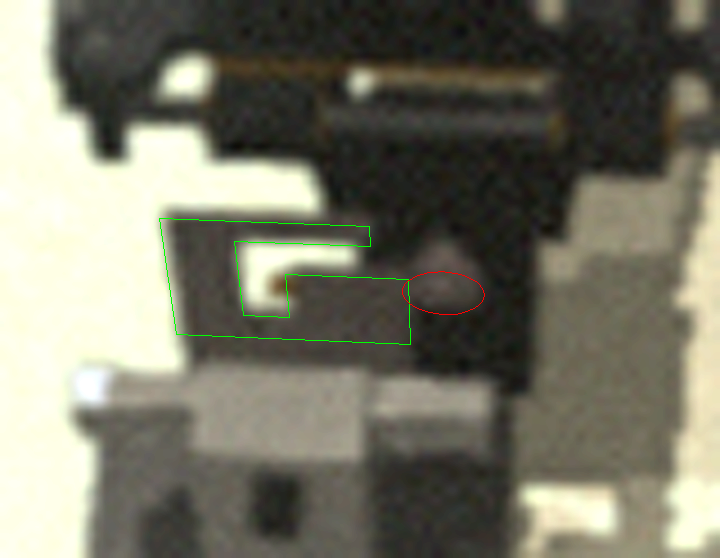

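The stud head is at about (445,283) just outside the mouth, its depth within about 1 mm of the plate's middle and its height about 8 mm above the sill. Sliding in step by step and watching the force.

Call:
send_rows(commands=[[-1, -0.03, -0.1, 0, 0, 0, 0], [-1, -0.01, -0.1, 0, 0, 0, 0], [-1, -0.01, -0.1, 0, 0, 0, 0], [-1, 0, 0, 0, 0, 0, 0]])

```text
time: 12.12
ee_pos: [0.5161, -0.0351, 0.147]
ee_rot: [0.74, 0.673, 0.0, 0.001]
ft_force: [0.4, 0.1, -2.5]
width: 0.0497
```

Call:
send_rows(commands=[[-1, -0.01, -0.12, 0, 0, 0, 0], [-1, -0.01, -0.1, 0, 0, 0, 0], [-1, -0.01, -0.06, 0, 0, 0, 0], [-1, 0, 0, 0, 0, 0, 0]])

```text
time: 12.62
ee_pos: [0.5142, -0.0533, 0.147]
ee_rot: [0.74, 0.673, 0.0, 0.001]
ft_force: [-0.1, 0.6, -3.6]
width: 0.0498
```

Call:
send_rows(commands=[[-1, -0.003, -0.05, 0, 0, 0, 0], [-1, -0.003, -0.05, 0, 0, 0, 0], [-1, -0.003, -0.04, 0, 0, 0, 0], [-1, 0, 0, 0, 0, 0, 0]])

```text
time: 13.12
ee_pos: [0.5136, -0.0621, 0.147]
ee_rot: [0.74, 0.673, 0.001, 0.001]
ft_force: [-0.7, 0.7, -3.5]
width: 0.0498
```

Call:
send_rows(commands=[[-1, -0.002, -0.03, 0, 0, 0, 0], [-1, -0.002, -0.03, 0, 0, 0, 0], [-1, 0, 0, 0, 0, 0, 0]])

```text
time: 13.5
ee_pos: [0.5133, -0.0658, 0.147]
ee_rot: [0.74, 0.673, 0.001, 0.001]
ft_force: [-0.1, -0.2, -2.6]
width: 0.0501
```

Call:
send_rows(commands=[[-1, -0.002, -0.025, 0, 0, 0, 0], [-1, 0, 0, 0, 0, 0, 0]])

```text
time: 13.75
ee_pos: [0.5133, -0.0669, 0.147]
ee_rot: [0.74, 0.673, 0.001, 0.0]
ft_force: [0.2, 1.4, -1.4]
width: 0.0499
```

Call:
send_rows(commands=[[-1, -0.002, -0.025, 0, 0, 0, 0], [-1, 0, 0, 0, 0, 0, 0]])

```text
time: 14.0
ee_pos: [0.5132, -0.0669, 0.147]
ee_rot: [0.739, 0.673, 0.002, -0.001]
ft_force: [-0.6, 1.3, -2.5]
width: 0.0499
```

Call:
send_rows(commands=[[-1, 0, -0.025, 0, 0, 0, 0], [-1, 0, 0, 0, 0, 0, 0]])

```text
time: 14.25
ee_pos: [0.5132, -0.0669, 0.147]
ee_rot: [0.739, 0.674, 0.003, -0.002]
ft_force: [0.3, 3.0, -1.9]
width: 0.0494
```

Wall felt at v ≈ -3.9 mm (expected -4.5). Backing off slightly, levelling, and descending.

Call:
send_rows(commands=[[-1, 0, 0.008, 0, -0.07, 0.02, 0], [-1, 0, 0, 0, 0, 0, 0], [-1, 0, 0, -0.05, 0, 0, 0], [-1, 0, 0, -0.05, 0, 0, 0], [-1, 0, 0, 0, 0, 0, 0]])

```text
time: 14.88
ee_pos: [0.5137, -0.0671, 0.1409]
ee_rot: [0.739, 0.673, -0.001, 0.001]
ft_force: [0.5, 1.9, -2.9]
width: 0.0498
```

Call:
send_rows(commands=[[-1, 0, 0.005, -0.04, 0, 0, 0], [-1, 0, 0, -0.04, 0, 0, 0], [-1, 0, 0, 0, 0, 0, 0]])

```text
time: 15.25
ee_pos: [0.5137, -0.0672, 0.1358]
ee_rot: [0.739, 0.673, -0.001, 0.001]
ft_force: [0.8, 2.1, -1.8]
width: 0.0494
```

Call:
send_rows(commands=[[-1, 0, 0, -0.03, 0, 0, 0], [-1, 0, 0, -0.03, 0, 0, 0], [-1, 0, 0, 0, 0, 0, 0]])

```text
time: 15.62
ee_pos: [0.5146, -0.0674, 0.1347]
ee_rot: [0.739, 0.673, -0.0, 0.002]
ft_force: [0.7, 0.9, -3.7]
width: 0.0497
```

Call:
send_rows(commands=[[-1, -0.01, 0, -0.05, 0, 0, 0]])

```text
time: 15.75
ee_pos: [0.5152, -0.0676, 0.1332]
ee_rot: [0.739, 0.673, 0.0, 0.004]
ft_force: [-1.1, 2.6, 9.7]
width: 0.0498
```

Call:
send_rows(commands=[[-1, 0, 0, -0.05, 0, 0, 0]])

```text
time: 15.88
ee_pos: [0.5159, -0.0677, 0.1319]
ee_rot: [0.739, 0.673, 0.001, 0.004]
ft_force: [-4.3, 3.8, 11.2]
width: 0.0499
```

Call:
send_rows(commands=[[-1, -0.04, 0.005, 0.0, 0.04, 0.06, 0], [-1, 0, 0, 0, 0, 0, 0]])

```text
time: 16.12
ee_pos: [0.5147, -0.0675, 0.1322]
ee_rot: [0.739, 0.673, 0.001, 0.002]
ft_force: [-3.9, 2.4, 3.4]
width: 0.0497
```

Call:
send_rows(commands=[[-1, -0.03, 0.003, 0.0, 0.01, 0.03, 0], [-1, -0.01, 0, -0.05, 0, 0.02, 0]])

```text
time: 16.38
ee_pos: [0.5147, -0.0675, 0.1307]
ee_rot: [0.739, 0.673, 0.001, 0.002]
ft_force: [-0.9, 3.4, 8.9]
width: 0.0498
```

Call:
send_rows(commands=[[-1, -0.01, 0, -0.04, 0, 0.02, 0]])

```text
time: 16.5
ee_pos: [0.515, -0.0676, 0.1296]
ee_rot: [0.739, 0.673, 0.001, 0.002]
ft_force: [-0.3, 3.1, 6.8]
width: 0.0498
```

Call:
send_rows(commands=[[-1, -0.015, 0, -0.035, 0, 0.02, 0]])

```text
time: 16.62
ee_pos: [0.5151, -0.0676, 0.1288]
ee_rot: [0.739, 0.673, 0.001, 0.002]
ft_force: [-0.3, 3.6, 6.6]
width: 0.0501
```

Call:
send_rows(commands=[[-1, -0.015, 0, -0.03, 0, 0.02, 0]])

```text
time: 16.75
ee_pos: [0.5151, -0.0676, 0.1282]
ee_rot: [0.739, 0.674, 0.001, 0.002]
ft_force: [0.3, 4.5, 6.4]
width: 0.0495
```

Call:
send_rows(commands=[[-1, -0.01, 0, -0.03, 0, 0.02, 0]])

```text
time: 16.88
ee_pos: [0.5152, -0.0676, 0.1275]
ee_rot: [0.739, 0.674, 0.001, 0.002]
ft_force: [-0.8, 3.3, 4.9]
width: 0.0497
```

Call:
send_rows(commands=[[-1, -0.01, 0, -0.035, 0, 0.02, 0], [-1, -0.01, 0, -0.035, 0, 0.02, 0]])

```text
time: 17.12
ee_pos: [0.5151, -0.0675, 0.1243]
ee_rot: [0.739, 0.674, 0.0, 0.001]
ft_force: [1.7, 3.0, 1.1]
width: 0.0492
```

Call:
send_rows(commands=[[-1, -0.01, 0, -0.035, 0, 0.02, 0], [-1, -0.01, 0, -0.03, 0, 0.02, 0]])

```text
time: 17.38
ee_pos: [0.5137, -0.0672, 0.1201]
ee_rot: [0.739, 0.674, -0.001, -0.001]
ft_force: [-1.7, 3.6, 12.0]
width: 0.05
```

Call:
send_rows(commands=[[-1, 0, 0.003, 0.01, 0, 0, 0], [-1, 0, 0, 0, 0, 0, 0], [-1, 0, 0, 0, 0, 0, 0]])

```text
time: 17.75
ee_pos: [0.5137, -0.0672, 0.1205]
ee_rot: [0.739, 0.674, -0.001, -0.001]
ft_force: [0.8, 3.2, 2.1]
width: 0.0498
```

```bash
python3 meas.py pics/c7.png 225 165
```

```text
[ 0.5136 -0.0672  0.1204] tcp z [-0.0029 -0.0011 -1.    ] yaw 84.6936859039262 [0.7723 2.1239 2.2502] 0.0496656323767387
tcp local [-0.0211 -0.0042  0.1204] pred stud [ 0.0004 -0.0042  0.1369]
S stud 0.65 [254.0, 198.9] [ 0.0011 -0.003   0.1369]
head pts 40 [ 0.0064 -0.0047  0.1396] [ 0.0035 -0.0152  0.1269] [0.0092 0.0051 0.1478]
back 142 [-0.001  -0.0003  0.145 ] [-0.0079 -0.0292  0.1035] [-0.0001  0.0247  0.1664]
S lip 79 [-0.0009 -0.0056  0.1789] [-0.0109 -0.0384  0.173 ] [0.0023 0.0254 0.1837]
```

View pics/c7.png

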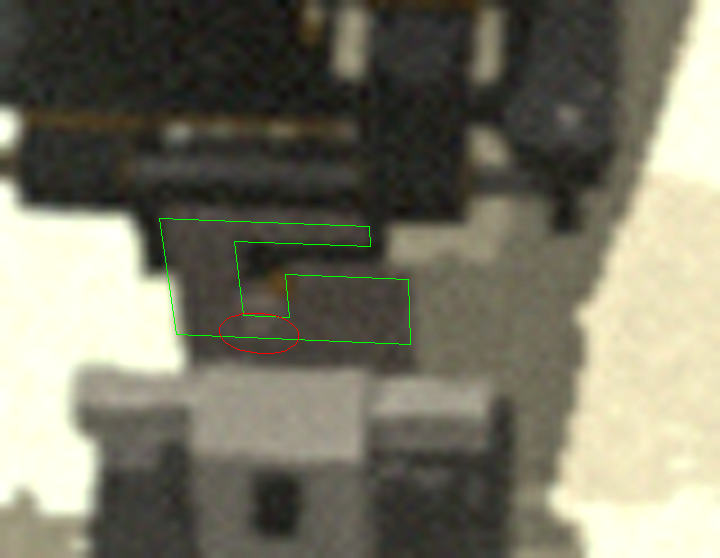

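The shaft now shows at the throat's bottom at about (262,303), below the brass roller at about (275,283), with the head in front of the plate. Releasing, then retreating upward.

Call:
send_rows(commands=[[1, 0, 0, 0, 0, 0, 0], [1, 0, 0, 0, 0, 0, 0], [1, 0, 0, 0, 0, 0, 0], [1, 0, 0, 0, 0, 0, 0], [1, 0, 0, 0, 0, 0, 0], [1, 0, 0, 0.2, 0, 0, 0], [1, 0, 0, 0.4, 0, 0, 0], [1, 0, 0, 0.6, 0, 0, 0], [1, 0, 0, 0.6, 0, 0, 0], [1, -0.4, 0, 0.4, 0, 0, 0], [1, -0.5, 0, 0.2, 0, 0, 0], [1, 0, 0, 0, 0, 0, 0]])

```text
time: 19.45
ee_pos: [0.4565, -0.0684, 0.2731]
ee_rot: [0.739, 0.674, -0.003, 0.001]
ft_force: [0.9, 0.5, 0.1]
width: 0.0869
```

Run:
```python
from h import *
np.set_printoptions(precision=4,suppress=True)
S=read_camera("scene");T=read_camera("top");s=r.state();print(s["ee_pos"],s["ft_force"],s["width"])
a=np.radians(-5.4);A=np.array([[np.cos(a),np.sin(a)],[-np.sin(a),np.cos(a)]]);o=np.array([.535,-.065])
for n,c in(("S",S),("T",T)):
    P=cloud(c);L=np.concatenate([(P[...,:2]-o)@A.T,P[...,2:]],-1)
    for t,m in(("front body top",(L[...,0]>-.06)&(L[...,0]<-.006)&(abs(L[...,1])<.05)&(L[...,2]>.12)&(L[...,2]<.19)),("head",(L[...,0]>.003)&(L[...,0]<.02)&(abs(L[...,1]+.004)<.02)&(L[...,2]>.12)&(L[...,2]<.16))):
        q=L[m]; print(n,t,len(q),np.median(q,0) if len(q) else "",q.min(0) if len(q) else "",q.max(0) if len(q) else "")
        if len(q)>50 and t[0]=="f":
            print(cv2.minAreaRect(q[q[:,2]>np.percentile(q[:,2],50)-.004][:,:2].astype(np.float32)))
    for nm,z in(("gas_can_mid",.06),("monitor",0),("gauge",0)):
        print(nm,[at_z(c,q["location"],z)[:2] for q in place_of(c,nm)[:1]])
def crop(c,x,y,w,h,f): return cv2.convertScaleAbs(cv2.resize(c["image"][y:y+h,x:x+w,::-1],None,fx=f,fy=f,interpolation=cv2.INTER_CUBIC),alpha=2.6)
cv2.imwrite("pics/c8.png",np.hstack([crop(S,215,150,80,90,5),crop(T,275,180,80,90,5)]))
```

```text
[ 0.4571 -0.0684  0.2717] [ 0.4118  0.335  -0.3276] 0.08721955928121344
S front body top 217 [-0.0248 -0.0028  0.1645] [-0.0433 -0.0297  0.1274] [-0.006   0.0203  0.1679]
((-0.027778800576925278, -0.004774546250700951), (0.04884307086467743, 0.028687212616205215), 89.29133605957031)
S head 42 [ 0.0058 -0.0047  0.1388] [ 0.0032 -0.0152  0.1249] [0.0081 0.0051 0.148 ]
gas_can_mid [array([ 0.4561, -0.3186])]
monitor [array([ 0.4148, -0.0862])]
gauge [array([ 0.6665, -0.2248])]
T front body top 143 [-0.0136  0.0112  0.1656] [-0.0395 -0.028   0.1212] [-0.0062  0.0216  0.1709]
((-0.020502706989645958, -0.002683933824300766), (0.028512494638562202, 0.050920531153678894), 6.246837139129639)
T head 21 [ 0.0054 -0.0031  0.1448] [ 0.0032 -0.0121  0.1355] [0.0102 0.0062 0.1508]
gas_can_mid [array([ 0.4644, -0.3115])]
monitor [array([0.7098, 0.2713])]
gauge [array([ 0.6623, -0.2299])]
```

View pics/c8.png

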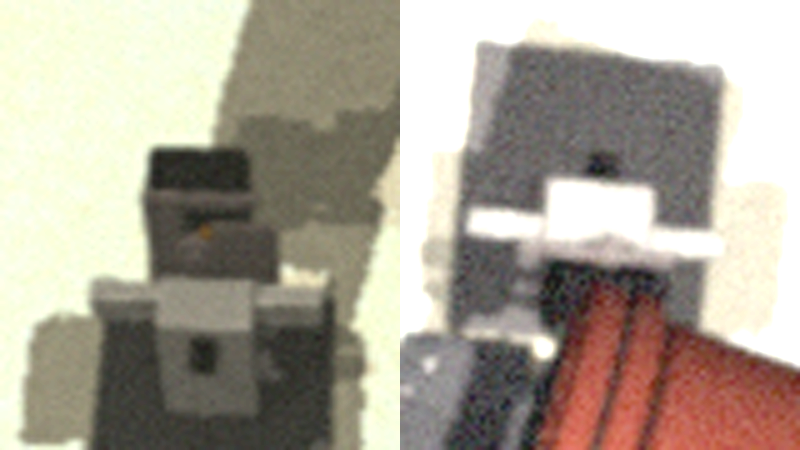

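The detector hangs upright with its top at z≈0.166 (0.167 expected when home). The stud head is behind the plate and the gripper is clear. Handing in.

```bash
python3 -c "
from rig import ticket
print(ticket.finish_job())"
```

```text
the job is handed in; nothing more can be done
None
```

The gas detector is off its cradle and hanging on the stand, stud fully home in the throat. I handed the job in at about 19.5 s of the 64 s allowed, and no verdict came back.

**How it went**
- **First grip:** it closed on air, because the real grasp point sits about 33 mm higher along the tool axis than the reported TCP. I measured that in the depth images, allowed for it, and the second grip held at 49.9 mm on the 50 mm width.
- **Slot and throat:** I slid the stud in through the mouth until it touched the inner wall, about 0.6 mm from where I had predicted. I then pushed it down past the roller to the floor. Wrist force readings stayed at about 12 N or less, which is up to about 15 N of push once the detector's weight is added, so right at your limit. I could not measure the contact force on the plate itself.

**Last checks after release**
- **Hanging:** the top of the detector is at about z = 0.166 m (0.167 m expected when home). That puts the stud axis about 18 mm below the sill, with its head behind the plate. It looks upright in the last picture; I did not measure the tilt.
- **Arm:** the gripper is open and well clear, and the wrist force is about zero.
- **Gas can and gauge:** both are within about 10 mm of where they started, which is about the networks' own scatter.
- **Other monitor:** the two cameras disagreed. The top view puts it in place, within about 8 mm. The scene camera reported it at (0.415, -0.086) m, where the arm was, so I took that as a false detection.

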